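Four clicks on the veneer press

TASK

A freshly glued board lies on the bed of the small lever press. Bring the lever down until the rubber foot meets the board, then push it on by exactly four clicks, counted by feel, without letting it run into a fifth even for a moment. Keep the fingers gripping or pushing on the lever and finish the job holding it there, because it springs back when let go; leave the board where it lies and do not disturb the tools around it.

Things in the scene. Friction and masses are not known exactly. Their poses are not given: they have to be found in the camera images.
- press: Grey press fixed to the bench, base plate 300 x 150 x 20 mm, two upright cheeks 185 mm high. Origin on the bench directly below the hinge, whose axis lies along the press's y, 165 mm up. Lever and foot lie on the press's -x side. Place and yaw vary.
- foot (a joint): Foot arm's angle on the hinge (rad): 0 = sprung up to its upper stop, growing as the foot goes down (to 0.6). Pushing the lever carries it down first, at about 2 to 4 N on the bar, until the rubber foot meets the board, somewhere between 0.15 and 0.42 as the bed's height varies.
- lever (a joint): Lever's angle relative to the foot arm (rad): 0 = at its rest stop, grows as it is pushed down (to 0.8). Moves only once the foot is on the board; then a sprung roller clicks over crests (0.055, 0.165, 0.275, 0.385, 0.495) into notches (0.11, 0.22, 0.33, 0.44, 0.55). Push at the bar: from 3 to 10 N as the foot meets the board, fades 3 to 4 N, firms up by 4 N in each notch (14 N in the fourth).
- lever_grip (a point): Middle of the lever's level wooden cross bar (22 mm thick, 100 mm clear between two 12 mm side rods, along the press's y), 240 mm from the hinge axis towards the press's -x. The line hinge to bar rises above level by 0.65 - foot - lever (rad). Can be gripped across the press's x from above, or pushed down.
- foot_pad (a point): Underside of the rubber foot (ball of 14 mm radius), 115 mm from the hinge along the foot arm, which rises 0.30 rad above level when joint foot is 0.
- bed: The press's fixed bed: round steel post under a dark wooden plate 120 x 150 x 15 mm, under the foot. Origin at the post's lower end, 75 mm below the plate's top; its height is set differently each time.
- board: Loose glued board 100 x 260 x 18 mm, brown veneer on chipboard, 0.3 kg, lying on the bed under the foot. Origin at the centre of its underside.
- glue: White glue bottle, 56 mm diameter, 150 mm high, standing beside the press. Origin at the centre of its base.
- chisel: Chisel, 250 mm long, lying beside the press. Origin on the bench where the blade meets the handle; blade to its +x.
- caliper: Steel caliper, 220 mm long, lying. Origin under the middle of its beam.
- pencil: Black pencil, 160 mm long, 8 mm thick, lying. Origin under its middle.

How it is judged:
On the way, in this order (a step that is already met when the one before it is completed fails the run):
1. the foot is brought down onto the board, before the first click (contact force between foot and board above 0.5 N and value of joint lever below 0.055 rad), for 0.02 s.
2. the second click is passed (value of joint lever above 0.165 rad and contact force between foot and board above 1 N), for 0.02 s.
At the end, for the whole second after the job is handed in: The lever is held by the gripper (over 2 N on it) between the fourth and the fifth click (lever angle 0.388 to 0.492 rad), the foot presses on the board with over 4 N, and the board has moved less than 12 mm (value of joint lever between 0.388 and 0.492 rad and contact force between foot and board above 4 N and contact force between the fingers and lever above 2 N and distance of board from where it was at the start of the episode below 0.012 m); the arm keeps its last pose, push and grip.
It fails at once if the lever went past the fifth click (value of joint lever above 0.5 rad).
It fails at once if the board was shoved (distance of board from where it was at the start of the episode above 0.02 m).
It fails at once if a tool on the bench was disturbed (distance of any of glue, chisel, caliper, pencil from where it was at the start of the episode above 0.02 m).
It also fails if it takes over 67 s, if anything falls off the work surface, if the arm or the gripper's body presses on something with over 40 N, if the wrist force passes 120 N, or if a joint passes its speed limit or range.

ROBOT

A 7-joint arm with a two-finger parallel gripper is mounted at the origin on the work surface. World frame = base frame: x ahead of the robot, y to its left, z up, the work surface at z = 0. Lengths are in m, angles in rad, forces in N, time in s.
With the tool pointing down it reaches from about 0.4 to 0.9 m from the base axis. Payload 5.6 kg.
Tool frame: the origin (TCP) lies midway between the tips of the shut fingers; the grasp point (between the pads) lies 19 mm behind it; z points along the fingers, y is the line along which they close (so a half turn about z gives the same grasp; the last joint's range is limited). The gripper opens to 92 mm and grips with 3 to 60 N. Pads are 20 mm wide; open, the fingers measure 128 mm over their backs; the gripper's body (75 mm by 189 mm) begins 69 mm behind the grasp point.
Start: joints at [1.127, 0.468, -0.012, 1.603, 0.006, 1.071, -0.056], TCP at [0.254, -0.599, 0.215] pointing down, gripper open.
Joint ranges: [-2.53, 2.53], [-0.31, 2.02], [-1.57, 1.55], [0.28, 2.44], [-1.29, 4.43], [0.15, 1.84], [-2.92, 2.92]. Speed limits (rad/s): [2.57, 2.57, 3.14, 3.14, 3.14, 3.14, 3.14].

INTERFACE

Orientations are given as a unit quaternion [w, x, y, z].
In Python, from station import manip, viewer gives the robot as it stands. The module is installed in compiled form; this text tells all that it offers.
- The arm moves only by the tool arm_command, never from a script. Its argument "plan" is a list of rows, each an object of numbers: "x", "y", "z": the shift along the tool's x, y, z in mm; "spin": the turn about the tool's z in degrees; "jaw": the opening, from 0 (shut) to 1 (fully open). A call has 1 to 20 rows; each row is the pose to reach, as a shift and turn from the pose commanded when the call began, along the tool's axes at that moment; what a row does not reach only later rows make up. A row lasts 1/12 s, in which the tool goes at most 41.7 mm and 7.16 degrees, less where a joint would pass 70% of its speed; a pose out of reach is approached as far as the arm can. A call with a gripper value outside its range is refused whole. The fingers move at their own pace and stop on an object; "grip_force" is the grip in N (left out, the last holds). Time passes only in rows, so rows that repeat a pose let the fingers close. It gives the time, the measured TCP pose, the force, the opening and the grip force at its end, in the units of the state.
- manip.sense(): the state, without advancing time (a new reading comes with each control period).
- viewer.get_image(name): name is "side" or "top" or "wrist"; returns a dict with "pixels" (400x640x3 uint8, red, green, blue), "K" (3x3 intrinsics, pixels), "dist" ([k1, k2, p1, p2, k3] as OpenCV has them; the pictures are not rectified), "R" (3x3) and "t" (3): a world point X has camera coordinates R X + t; the wrist camera has in their place "mount" (4x4, takes a point from camera to tool coordinates, whose origin is the TCP and whose axes are the flange's). Camera axes: x right, y down, z forward; pixel columns grow to the right and rows downward; lengths in m; the calibration is good to about 2 mm. A picture is of the moment at which its call begins: read the wrist's pose just before it. There is no depth.
- manip.job_done(): hands the job in; it is judged then, once.
The state is a dict: "time": time; "q": joint angles; "joint_vel": joint speeds; "tau": joint torques, N m; "tcp_pos": TCP position; "tool_rot": TCP orientation; "contact_force": force on the tool from outside, world axes, zero at the start; "ft_torque": the same for the moment, N m; "grip_width": finger opening in m; "finger_force": force on a finger pad.
Only numpy, scipy, OpenCV 4.12 (cv2) and the standard library are available. Lean on these libraries where they do the work, as an engineer would, in place of code of your own. Each camera call takes 0.05 s, during which the arm holds its last target. There are 200 camera calls.

## Working session

There is one attempt and no reset: what is moved stays moved. The work goes in short steps, Python scripts to look and compute and a tool call to move; the robot and the scene stay as the last step left them, time stands still between calls to the robot, and variables do not carry over. Pictures are saved under pics/ and viewed, at most 10 in all, crops included, and the job is handed in when it is done.

Besides the shell and the picture viewer there is one more tool, called after "Request:" as name(argument=value, ...) on one line, values as JSON. arm_command: Moves the arm, as the interface text tells. Its arguments: {"type":"object","properties":{"plan":{"type":"array"},"grip_force":{"type":"number"}},"required":["plan"]}

```bash
mkdir -p pics
python3 - <<'E'
from station import manip, viewer
import cv2, numpy as np
s=manip.sense()
print({k:np.round(v,3).tolist() for k,v in s.items()})
for n in("side","top"):
    d=viewer.get_image(n); cv2.imwrite(f"pics/{n}0.png",d["pixels"][:,:,::-1])
    print(n,np.round(d["K"],1).tolist(),d["dist"],np.round(d["R"],3).tolist(),d["t"])
E
```

```text
{'time': 0.0, 'q': [1.127, 0.468, -0.012, 1.604, 0.006, 1.071, -0.056], 'joint_vel': [0.002, 0.001, 0.0, -0.001, 0.001, -0.001, -0.0], 'tau': [0.0, -52.056, -0.012, -24.375, -0.057, 0.017, 0.0], 'tcp_pos': [0.253, -0.598, 0.214], 'tool_rot': [-0.001, 0.98, 0.199, -0.0], 'contact_force': [0.045, 0.694, 0.47], 'ft_torque': [0.047, -0.023, -0.007], 'finger_force': 0.0, 'grip_width': 0.092}
side [[444.7, 0.0, 328.6], [0.0, 444.7, 201.6], [0.0, 0.0, 1.0]] [-0.05903078  0.          0.          0.          0.        ] [[0.987, -0.164, -0.007], [-0.119, -0.688, -0.716], [0.113, 0.707, -0.698]] [-0.59943649  0.23891275  0.94671659]
top [[474.7, 0.0, 323.4], [0.0, 474.7, 200.7], [0.0, 0.0, 1.0]] [-0.12273296  0.          0.          0.          0.        ] [[0.02, -1.0, -0.005], [-0.987, -0.018, -0.162], [0.162, 0.008, -0.987]] [0.04681907 0.62750794 1.38890915]
```

View pics/side0.png

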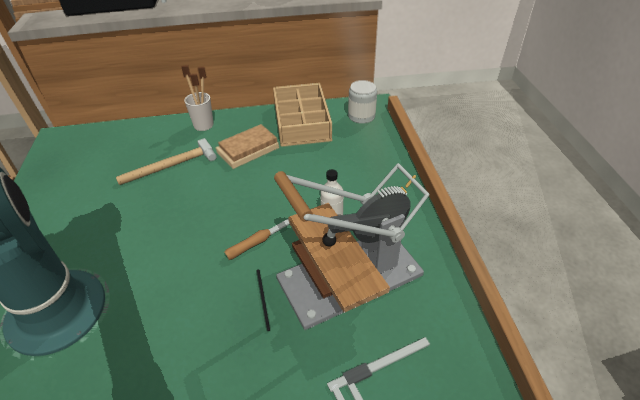

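View pics/top0.png

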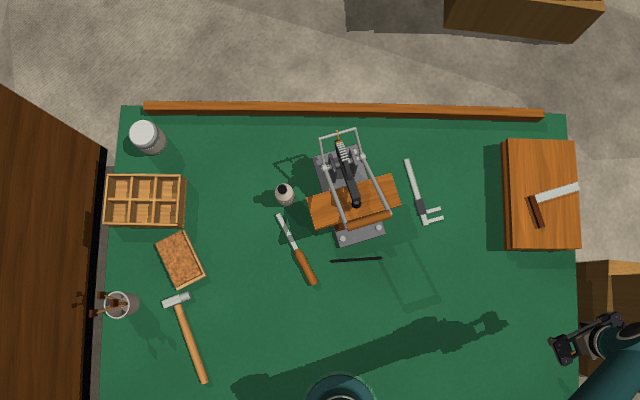

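The side view shows the lever bar from (279,176) to (307,216), with the foot at (329,240). In the top view the bar runs from (346,226) to (391,212). I'll enlarge both to pick points.

Run:
```python
import cv2, numpy as np
a=cv2.imread("pics/side0.png")[155:275,260:440]; b=cv2.imread("pics/top0.png")[120:250,300:410]
a=cv2.resize(a,None,fx=4,fy=4,interpolation=cv2.INTER_CUBIC)[:,:]
b=cv2.resize(b,None,fx=4.6,fy=4.6,interpolation=cv2.INTER_CUBIC)
cv2.imwrite("pics/zs.png",a);cv2.imwrite("pics/zt.png",b);print(a.shape,b.shape)
```

```text
(480, 720, 3) (598, 506, 3)
```

View pics/zs.png

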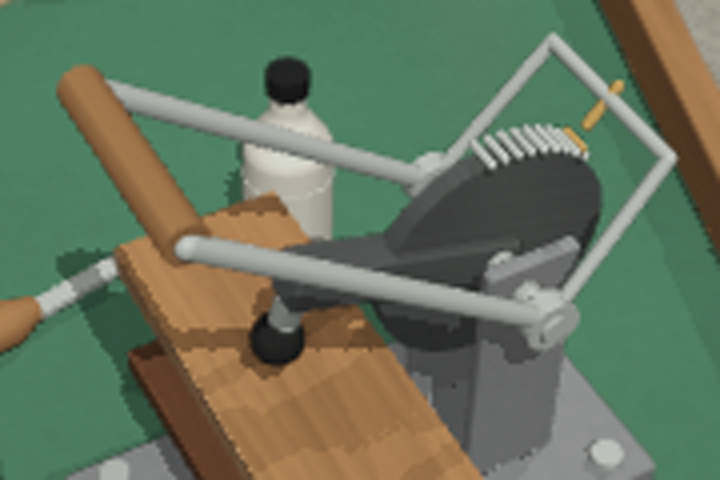

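View pics/zt.png

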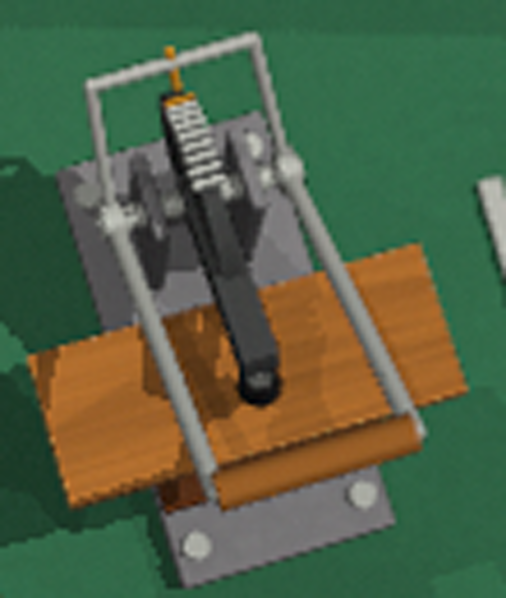

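The zooms show the bar ends at zoomed pixels side (86,85) and (186,243), top (213,490) and (416,433). The hinge pivots are at side (428,172) and (545,318), top (117,215) and (290,168).

```bash
cat > h.py <<'E'
import cv2, numpy as np
from station import manip, viewer
from scipy.spatial.transform import Rotation as Ro
def rot(s):
    w,x,y,z=s["tool_rot"]; return Ro.from_quat([x,y,z,w]).as_matrix()
def und(d,p): return cv2.undistortPoints(np.array([[p]],float),d["K"],d["dist"])[0,0]
def tri(ds,ps):
    X=cv2.triangulatePoints(*[np.c_[d["R"],d["t"]] for d in ds],*[und(d,p).reshape(2,1) for d,p in zip(ds,ps)])
    X=X[:3,0]/X[3,0]
    err=[np.round(cv2.projectPoints(X,cv2.Rodrigues(d["R"])[0],d["t"],d["K"],d["dist"])[0].ravel()-p,1).tolist() for d,p in zip(ds,ps)]
    return X,err
E
python3 - <<'E'
from h import *
ds=[viewer.get_image("side"),viewer.get_image("top")]
S=lambda u,v:np.array([260+(u+.5)/4-.5,155+(v+.5)/4-.5]); T=lambda u,v:np.array([300+(u+.5)/4.6-.5,120+(v+.5)/4.6-.5])
P={}
for n,a,b in[("barL",(86,85),(213,490)),("barR",(186,243),(416,433)),("hinL",(428,172),(117,215)),("hinR",(545,318),(290,168)),("foot",(278,338),(259,388)),("boardL",(122,246),(70,505)),("boardR2",(275,200),(30,355))]:
    P[n],e=tri(ds,[S(*a),T(*b)]);print(n,P[n].round(4),e)
bm=(P["barL"]+P["barR"])/2;hm=(P["hinL"]+P["hinR"])/2;d=bm-hm
yw=lambda v:np.degrees(np.arctan2(v[1],v[0]))
print(bm,hm,np.linalg.norm(d),"elev",np.arctan2(d[2],np.hypot(*d[:2])),"yaw",yw(-d),yw(P["barL"]-P["barR"])-90,yw(P["hinL"]-P["hinR"])-90)
s=manip.sense();print(rot(s).round(3),rot(s).T@(bm-s["tcp_pos"]))
E
```

```text
barL [0.523  0.     0.3101] [[-0.8, 0.2], [-0.0, -0.6]]
barR [ 0.5545 -0.1084  0.3146] [[-0.5, 0.1], [-0.0, -0.3]]
hinL [0.7015 0.055  0.1767] [[0.9, -0.2], [-0.0, 0.7]]
hinR [ 0.7356 -0.0507  0.171 ] [[0.4, -0.1], [-0.0, 0.3]]
foot [ 0.6026 -0.0333  0.1614] [[-0.8, 0.2], [-0.0, -0.6]]
boardL [0.5337 0.0812 0.1215] [[-1.0, 0.3], [-0.0, -0.8]]
boardR2 [0.6262 0.1085 0.1159] [[0.1, -0.0], [-0.0, 0.1]]
[ 0.53875249 -0.0541818   0.31234881] [0.71855497 0.00217403 0.17383644] 0.2338601920254436 elev 0.6338944239164751 yaw 17.402654088898007 16.231750206688005 17.876537928406293
[[ 0.921  0.39  -0.   ]
 [ 0.39  -0.921  0.001]
 [-0.    -0.001 -1.   ]] [ 0.47492954 -0.38972224 -0.09796142]
```

Request:
arm_command(plan=[{"z":-40,"jaw":1},{"z":-80,"jaw":1},{"z":-120,"jaw":1},{"z":-170,"jaw":1},{"x":37,"y":-30,"z":-170,"spin":-6,"jaw":1},{"x":70,"y":-58,"z":-170,"spin":-12,"jaw":1},{"x":100,"y":-83,"z":-170,"spin":-18,"jaw":1},{"x":130,"y":-107,"z":-170,"spin":-24,"jaw":1},{"x":160,"y":-132,"z":-170,"spin":-30,"jaw":1},{"x":190,"y":-156,"z":-170,"spin":-36,"jaw":1},{"x":220,"y":-181,"z":-170,"spin":-42,"jaw":1},{"x":250,"y":-205,"z":-170,"spin":-48,"jaw":1},{"x":280,"y":-230,"z":-170,"spin":-54,"jaw":1},{"x":310,"y":-255,"z":-170,"spin":-60,"jaw":1},{"x":340,"y":-279,"z":-170,"spin":-66,"jaw":1},{"x":370,"y":-304,"z":-170,"spin":-72,"jaw":1},{"x":400,"y":-329,"z":-170,"spin":-78,"jaw":1},{"x":437,"y":-359,"z":-170,"spin":-84,"jaw":1},{"x":475,"y":-390,"z":-170,"spin":-84,"jaw":1},{"x":475,"y":-390,"z":-170,"spin":-84,"jaw":1}])

```text
invalid input
```

Run:
```python
from h import *
s=manip.sense();d=viewer.get_image("wrist");cv2.imwrite("pics/w1.png",d["pixels"][:,:,::-1])
R=rot(s);bm=np.array([.5388,-.0542,.311])
print(s["time"],s["q"].round(3),s["tcp_pos"],R.round(3),s["contact_force"].round(2),"to bar",(R.T@(bm-s["tcp_pos"])*1000).round(1))
print(d["mount"].round(3))
# projection of expected bar ends
M=d["mount"];u=np.array([-.2957,.9553,0])
for k in(-.05,.05):
    pt=R.T@(bm+k*u-s["tcp_pos"]);c=np.linalg.inv(M)@np.r_[pt,1]
    print(cv2.projectPoints(c[:3],np.zeros(3),np.zeros(3),d["K"],d["dist"])[0].ravel().round(1))
```

```text
0.2 [ 1.127  0.468 -0.012  1.603  0.006  1.071 -0.056] [ 0.25340513 -0.59818949  0.21401041] [[ 0.921  0.39  -0.   ]
 [ 0.39  -0.921  0.001]
 [-0.    -0.001 -1.   ]] [ 0.61 -0.15  0.24] to bar [ 475.  -389.7  -96.6]
[[-0.003 -0.97  -0.242  0.067]
 [ 1.    -0.003  0.    -0.   ]
 [-0.001 -0.242  0.97  -0.171]
 [ 0.     0.     0.     1.   ]]
[45123.8 53823.3]
[57917.3 54798.7]
```

View pics/w1.png

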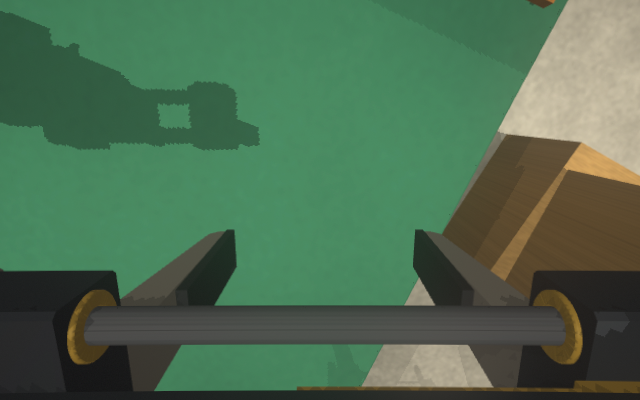

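The move was refused as invalid, so this picture only shows the fingers at the start pose. I'll try again with every key filled in.

Request:
arm_command(plan=[{"x":0,"y":0,"z":-40,"spin":0,"jaw":1.0},{"x":0,"y":0,"z":-80,"spin":0,"jaw":1.0},{"x":0,"y":0,"z":-120,"spin":0,"jaw":1.0},{"x":0,"y":0,"z":-170,"spin":0,"jaw":1.0}], grip_force=30)

```text
time: 0.58
tcp_pos: [0.2533, -0.598, 0.3777]
tool_rot: [-0.001, 0.98, 0.199, -0.0]
contact_force: [0.0, -0.8, 0.6]
grip_width: 0.0916
finger_force: 0.0
```

Request:
arm_command(plan=[{"x":30,"y":-25,"z":0,"spin":-6,"jaw":1.0},{"x":60,"y":-50,"z":0,"spin":-12,"jaw":1.0},{"x":90,"y":-74,"z":0,"spin":-18,"jaw":1.0},{"x":120,"y":-99,"z":0,"spin":-24,"jaw":1.0},{"x":150,"y":-123,"z":0,"spin":-30,"jaw":1.0},{"x":180,"y":-148,"z":0,"spin":-36,"jaw":1.0},{"x":210,"y":-172,"z":0,"spin":-42,"jaw":1.0},{"x":240,"y":-197,"z":0,"spin":-48,"jaw":1.0},{"x":270,"y":-222,"z":0,"spin":-54,"jaw":1.0},{"x":300,"y":-246,"z":0,"spin":-60,"jaw":1.0},{"x":330,"y":-271,"z":0,"spin":-66,"jaw":1.0},{"x":360,"y":-295,"z":0,"spin":-72,"jaw":1.0},{"x":390,"y":-320,"z":0,"spin":-78,"jaw":1.0},{"x":420,"y":-345,"z":0,"spin":-84,"jaw":1.0},{"x":450,"y":-369,"z":0,"spin":-84,"jaw":1.0},{"x":475,"y":-390,"z":0,"spin":-84,"jaw":1.0},{"x":475,"y":-390,"z":0,"spin":-84,"jaw":1.0},{"x":475,"y":-390,"z":0,"spin":-84,"jaw":1.0},{"x":475,"y":-390,"z":0,"spin":-84,"jaw":1.0}])

```text
time: 2.17
tcp_pos: [0.5385, -0.055, 0.376]
tool_rot: [-0.0, 0.595, 0.803, -0.0]
contact_force: [-1.1, -0.3, 0.6]
grip_width: 0.0917
finger_force: 0.0
```

```bash
cat > w.py <<'E'
from h import *
import sys
s=manip.sense();d=viewer.get_image("wrist");cv2.imwrite(sys.argv[1],d["pixels"][:,:,::-1])
R=rot(s);bm=np.array([.5388,-.0542,.311])
print(s["time"],s["q"].round(3),s["tcp_pos"],R.round(3),s["contact_force"].round(2),"to bar",(R.T@(bm-s["tcp_pos"])*1000).round(1))
M=d["mount"];u=np.array([-.2957,.9553,0])
for k in(-.05,.05):
    pt=R.T@(bm+k*u-s["tcp_pos"]);c=np.linalg.inv(M)@np.r_[pt,1]
    print(cv2.projectPoints(c[:3],np.zeros(3),np.zeros(3),d["K"],d["dist"])[0].ravel().round(1))
E
python3 w.py pics/w2.png
```

```text
2.1667 [ 0.52   0.21  -0.566  1.627  0.116  1.339  0.233] [ 0.53851647 -0.05497394  0.37596212] [[-0.291  0.957 -0.001]
 [ 0.957  0.291 -0.001]
 [-0.    -0.001 -1.   ]] [-1.11 -0.31  0.61] to bar [ 0.7  0.6 65. ]
[326.7 277.8]
[325.9 139.1]
```

View pics/w2.png

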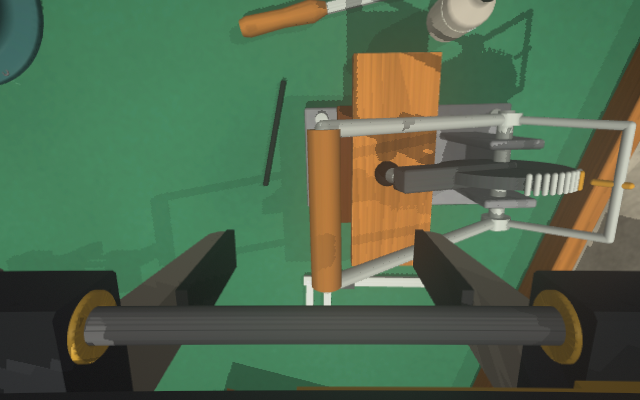

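The bar lies at column 325, rows 130–290, as predicted and centred between the fingers. Next I descend and grip it.

Request:
arm_command(plan=[{"x":0,"y":0,"z":30,"spin":0,"jaw":1.0},{"x":0,"y":0,"z":60,"spin":0,"jaw":1.0},{"x":0,"y":0,"z":85,"spin":0,"jaw":1.0},{"x":0,"y":0,"z":85,"spin":0,"jaw":1.0},{"x":0,"y":0,"z":85,"spin":0,"jaw":0.5},{"x":0,"y":0,"z":85,"spin":0,"jaw":0.35},{"x":0,"y":0,"z":85,"spin":0,"jaw":0.2},{"x":0,"y":0,"z":85,"spin":0,"jaw":0.0},{"x":0,"y":0,"z":85,"spin":0,"jaw":0.0},{"x":0,"y":0,"z":85,"spin":0,"jaw":0.0},{"x":0,"y":0,"z":85,"spin":0,"jaw":0.0},{"x":0,"y":0,"z":85,"spin":0,"jaw":0.0}], grip_force=40)

```text
time: 3.22
tcp_pos: [0.5389, -0.0541, 0.2914]
tool_rot: [0.0, 0.595, 0.804, 0.0]
contact_force: [0.5, 0.0, -0.2]
grip_width: 0.0408
finger_force: 0.0
```

Request:
arm_command(plan=[{"x":0,"y":0,"z":0,"spin":0,"jaw":0.0},{"x":0,"y":0,"z":0,"spin":0,"jaw":0.0},{"x":0,"y":0,"z":0,"spin":0,"jaw":0.0},{"x":0,"y":0,"z":0,"spin":0,"jaw":0.0},{"x":0,"y":0,"z":0,"spin":0,"jaw":0.0},{"x":0,"y":0,"z":0,"spin":0,"jaw":0.0}])

```text
time: 3.72
tcp_pos: [0.5386, -0.0541, 0.2912]
tool_rot: [-0.0, 0.595, 0.804, -0.0]
contact_force: [-1.8, -0.5, 1.2]
grip_width: 0.0213
finger_force: 40.0
```

Request:
arm_command(plan=[{"x":0,"y":-3.6,"z":4.8,"spin":0,"jaw":0.0},{"x":0,"y":-7,"z":9.7,"spin":0,"jaw":0.0},{"x":0,"y":-10.3,"z":14.7,"spin":0,"jaw":0.0},{"x":0,"y":-13.5,"z":19.8,"spin":0,"jaw":0.0},{"x":0,"y":-16.6,"z":25,"spin":0,"jaw":0.0},{"x":0,"y":-18.5,"z":28,"spin":0,"jaw":0.0},{"x":0,"y":-18.5,"z":28,"spin":0,"jaw":0.0},{"x":0,"y":-18.5,"z":28,"spin":0,"jaw":0.0},{"x":0,"y":-18.5,"z":28,"spin":0,"jaw":0.0}])

```text
time: 4.47
tcp_pos: [0.5224, -0.0594, 0.2644]
tool_rot: [0.002, 0.595, 0.804, 0.001]
contact_force: [-1.3, 0.3, 5.9]
grip_width: 0.021
finger_force: 40.0
```

Request:
arm_command(plan=[{"x":0,"y":-1.2,"z":2.1,"spin":0,"jaw":0.0},{"x":0,"y":-2.4,"z":4.2,"spin":0,"jaw":0.0},{"x":0,"y":-3.5,"z":6.3,"spin":0,"jaw":0.0},{"x":0,"y":-3.5,"z":6.3,"spin":0,"jaw":0.0},{"x":0,"y":-3.5,"z":6.3,"spin":0,"jaw":0.0}])

```text
time: 4.88
tcp_pos: [0.5191, -0.0604, 0.2579]
tool_rot: [0.001, 0.595, 0.804, 0.001]
contact_force: [1.7, -0.2, 5.0]
grip_width: 0.0213
finger_force: 40.0
```

Request:
arm_command(plan=[{"x":0,"y":-1.2,"z":2.1,"spin":0,"jaw":0.0},{"x":0,"y":-2.3,"z":4.3,"spin":0,"jaw":0.0},{"x":0,"y":-2.3,"z":4.3,"spin":0,"jaw":0.0},{"x":0,"y":-2.3,"z":4.3,"spin":0,"jaw":0.0}])

```text
time: 5.22
tcp_pos: [0.5168, -0.0611, 0.2532]
tool_rot: [0.001, 0.595, 0.804, 0.001]
contact_force: [3.6, -0.1, 3.6]
grip_width: 0.021
finger_force: 40.0
```

Request:
arm_command(plan=[{"x":0,"y":-1.1,"z":2.1,"spin":0,"jaw":0.0},{"x":0,"y":-2.1,"z":4.3,"spin":0,"jaw":0.0},{"x":0,"y":-2.1,"z":4.3,"spin":0,"jaw":0.0},{"x":0,"y":-2.1,"z":4.3,"spin":0,"jaw":0.0}])

```text
time: 5.55
tcp_pos: [0.5145, -0.0618, 0.2483]
tool_rot: [0.001, 0.595, 0.804, 0.001]
contact_force: [4.8, -0.3, 2.1]
grip_width: 0.0212
finger_force: 40.0
```

Request:
arm_command(plan=[{"x":0,"y":-0.8,"z":2.2,"spin":0,"jaw":0.0},{"x":0,"y":-1.6,"z":4.4,"spin":0,"jaw":0.0},{"x":0,"y":-1.6,"z":4.4,"spin":0,"jaw":0.0},{"x":0,"y":-1.6,"z":4.4,"spin":0,"jaw":0.0}])

```text
time: 5.88
tcp_pos: [0.5128, -0.0624, 0.2442]
tool_rot: [0.001, 0.595, 0.804, 0.001]
contact_force: [5.7, -0.0, 4.5]
grip_width: 0.0207
finger_force: 40.1
```

Request:
arm_command(plan=[{"x":0,"y":-0.8,"z":2.2,"spin":0,"jaw":0.0},{"x":0,"y":-1.6,"z":4.4,"spin":0,"jaw":0.0},{"x":0,"y":-1.6,"z":4.4,"spin":0,"jaw":0.0},{"x":0,"y":-1.6,"z":4.4,"spin":0,"jaw":0.0}])

```text
time: 6.22
tcp_pos: [0.5115, -0.0628, 0.2408]
tool_rot: [0.001, 0.595, 0.804, 0.001]
contact_force: [4.1, -0.2, 11.9]
grip_width: 0.0212
finger_force: 40.1
```

Request:
arm_command(plan=[{"x":0,"y":-0.8,"z":2.2,"spin":0,"jaw":0.0},{"x":0,"y":-1.6,"z":4.4,"spin":0,"jaw":0.0},{"x":0,"y":-1.6,"z":4.4,"spin":0,"jaw":0.0},{"x":0,"y":-1.6,"z":4.4,"spin":0,"jaw":0.0}])

```text
time: 6.55
tcp_pos: [0.5096, -0.0635, 0.236]
tool_rot: [0.001, 0.595, 0.804, 0.0]
contact_force: [2.9, -0.5, 10.0]
grip_width: 0.0204
finger_force: 40.1
```

Request:
arm_command(plan=[{"x":0,"y":-0.9,"z":2.2,"spin":0,"jaw":0.0},{"x":0,"y":-1.7,"z":4.4,"spin":0,"jaw":0.0},{"x":0,"y":-1.7,"z":4.4,"spin":0,"jaw":0.0},{"x":0,"y":-1.7,"z":4.4,"spin":0,"jaw":0.0}])

```text
time: 6.88
tcp_pos: [0.5078, -0.064, 0.2314]
tool_rot: [0.001, 0.595, 0.804, 0.0]
contact_force: [3.9, -1.5, 8.0]
grip_width: 0.0214
finger_force: 40.1
```

Request:
arm_command(plan=[{"x":0,"y":-0.9,"z":2.2,"spin":0,"jaw":0.0},{"x":0,"y":-1.7,"z":4.4,"spin":0,"jaw":0.0},{"x":0,"y":-1.7,"z":4.4,"spin":0,"jaw":0.0},{"x":0,"y":-1.7,"z":4.4,"spin":0,"jaw":0.0}])

```text
time: 7.22
tcp_pos: [0.5063, -0.0645, 0.227]
tool_rot: [0.001, 0.595, 0.804, 0.0]
contact_force: [2.9, -1.0, 8.7]
grip_width: 0.0212
finger_force: 40.1
```

Request:
arm_command(plan=[{"x":0,"y":-0.8,"z":2.2,"spin":0,"jaw":0.0},{"x":0,"y":-1.6,"z":4.4,"spin":0,"jaw":0.0},{"x":0,"y":-1.6,"z":4.4,"spin":0,"jaw":0.0},{"x":0,"y":-1.6,"z":4.4,"spin":0,"jaw":0.0}])

```text
time: 7.55
tcp_pos: [0.5047, -0.065, 0.2224]
tool_rot: [0.001, 0.595, 0.804, 0.0]
contact_force: [3.6, -0.9, 7.0]
grip_width: 0.0211
finger_force: 40.1
```

Request:
arm_command(plan=[{"x":0,"y":-0.7,"z":2.2,"spin":0,"jaw":0.0},{"x":0,"y":-1.4,"z":4.4,"spin":0,"jaw":0.0},{"x":0,"y":-1.4,"z":4.4,"spin":0,"jaw":0.0},{"x":0,"y":-1.4,"z":4.4,"spin":0,"jaw":0.0}])

```text
time: 7.88
tcp_pos: [0.5034, -0.0654, 0.2181]
tool_rot: [0.001, 0.595, 0.804, 0.0]
contact_force: [3.7, -0.2, 7.9]
grip_width: 0.0211
finger_force: 40.1
```

Request:
arm_command(plan=[{"x":0,"y":-0.7,"z":2.2,"spin":0,"jaw":0.0},{"x":0,"y":-1.4,"z":4.4,"spin":0,"jaw":0.0},{"x":0,"y":-1.4,"z":4.4,"spin":0,"jaw":0.0},{"x":0,"y":-1.4,"z":4.4,"spin":0,"jaw":0.0}])

```text
time: 8.22
tcp_pos: [0.5024, -0.0658, 0.2144]
tool_rot: [0.001, 0.595, 0.804, 0.0]
contact_force: [2.1, -0.2, 11.6]
grip_width: 0.0209
finger_force: 40.1
```

Request:
arm_command(plan=[{"x":0,"y":-0.7,"z":2.2,"spin":0,"jaw":0.0},{"x":0,"y":-1.4,"z":4.4,"spin":0,"jaw":0.0},{"x":0,"y":-1.4,"z":4.4,"spin":0,"jaw":0.0},{"x":0,"y":-1.4,"z":4.4,"spin":0,"jaw":0.0}])

```text
time: 8.55
tcp_pos: [0.5011, -0.0662, 0.2098]
tool_rot: [0.001, 0.595, 0.804, 0.0]
contact_force: [3.6, -1.3, 10.3]
grip_width: 0.021
finger_force: 40.1
```

Request:
arm_command(plan=[{"x":0,"y":-0.6,"z":2.2,"spin":0,"jaw":0.0},{"x":0,"y":-1.2,"z":4.4,"spin":0,"jaw":0.0},{"x":0,"y":-1.2,"z":4.4,"spin":0,"jaw":0.0},{"x":0,"y":-1.2,"z":4.4,"spin":0,"jaw":0.0}])

```text
time: 8.88
tcp_pos: [0.4999, -0.0666, 0.2053]
tool_rot: [0.001, 0.595, 0.804, 0.0]
contact_force: [3.7, -0.6, 9.9]
grip_width: 0.0209
finger_force: 40.1
```

Request:
arm_command(plan=[{"x":0,"y":-0.6,"z":2.2,"spin":0,"jaw":0.0},{"x":0,"y":-1.1,"z":4.4,"spin":0,"jaw":0.0},{"x":0,"y":-1.1,"z":4.4,"spin":0,"jaw":0.0},{"x":0,"y":-1.1,"z":4.4,"spin":0,"jaw":0.0}])

```text
time: 9.22
tcp_pos: [0.4988, -0.0669, 0.2007]
tool_rot: [0.001, 0.595, 0.804, 0.0]
contact_force: [3.9, -1.1, 8.6]
grip_width: 0.0209
finger_force: 40.1
```

Request:
arm_command(plan=[{"x":0,"y":-0.5,"z":2.2,"spin":0,"jaw":0.0},{"x":0,"y":-1.0,"z":4.4,"spin":0,"jaw":0.0},{"x":0,"y":-1.0,"z":4.4,"spin":0,"jaw":0.0},{"x":0,"y":-1.0,"z":4.4,"spin":0,"jaw":0.0}])

```text
time: 9.55
tcp_pos: [0.4978, -0.0672, 0.1961]
tool_rot: [0.001, 0.595, 0.804, 0.0]
contact_force: [5.0, -0.8, 6.8]
grip_width: 0.0212
finger_force: 40.1
```

Request:
arm_command(plan=[{"x":0,"y":-0.5,"z":2.2,"spin":0,"jaw":0.0},{"x":0,"y":-0.9,"z":4.4,"spin":0,"jaw":0.0},{"x":0,"y":-0.9,"z":4.4,"spin":0,"jaw":0.0},{"x":0,"y":-0.9,"z":4.4,"spin":0,"jaw":0.0}])

```text
time: 9.88
tcp_pos: [0.4969, -0.0676, 0.1919]
tool_rot: [0.001, 0.595, 0.804, 0.0]
contact_force: [3.9, -0.4, 9.4]
grip_width: 0.021
finger_force: 40.1
```

Request:
arm_command(plan=[{"x":0,"y":-0.4,"z":2.2,"spin":0,"jaw":0.0},{"x":0,"y":-0.9,"z":4.4,"spin":0,"jaw":0.0},{"x":0,"y":-0.9,"z":4.4,"spin":0,"jaw":0.0},{"x":0,"y":-0.9,"z":4.4,"spin":0,"jaw":0.0}])

```text
time: 10.22
tcp_pos: [0.4963, -0.0678, 0.188]
tool_rot: [0.001, 0.595, 0.804, 0.0]
contact_force: [2.4, -1.0, 13.5]
grip_width: 0.0209
finger_force: 40.1
```

Request:
arm_command(plan=[{"x":0,"y":-0.4,"z":2.2,"spin":0,"jaw":0.0},{"x":0,"y":-0.8,"z":4.4,"spin":0,"jaw":0.0},{"x":0,"y":-0.8,"z":4.4,"spin":0,"jaw":0.0},{"x":0,"y":-0.8,"z":4.4,"spin":0,"jaw":0.0}])

```text
time: 10.55
tcp_pos: [0.4954, -0.0681, 0.1835]
tool_rot: [0.001, 0.595, 0.804, 0.0]
contact_force: [2.8, -0.9, 13.0]
grip_width: 0.021
finger_force: 40.1
```

The second notch was felt at z≈0.192, as predicted. The third should be near 0.166 and the fourth near 0.140.

Request:
arm_command(plan=[{"x":0,"y":-0.3,"z":2.2,"spin":0,"jaw":0.0},{"x":0,"y":-0.6,"z":4.4,"spin":0,"jaw":0.0},{"x":0,"y":-0.6,"z":4.4,"spin":0,"jaw":0.0},{"x":0,"y":-0.6,"z":4.4,"spin":0,"jaw":0.0}])

```text
time: 10.88
tcp_pos: [0.4947, -0.0683, 0.1789]
tool_rot: [0.001, 0.595, 0.804, 0.0]
contact_force: [3.8, -1.3, 11.0]
grip_width: 0.0214
finger_force: 40.1
```

Request:
arm_command(plan=[{"x":0,"y":-0.3,"z":2.2,"spin":0,"jaw":0.0},{"x":0,"y":-0.5,"z":4.4,"spin":0,"jaw":0.0},{"x":0,"y":-0.5,"z":4.4,"spin":0,"jaw":0.0},{"x":0,"y":-0.5,"z":4.4,"spin":0,"jaw":0.0}])

```text
time: 11.22
tcp_pos: [0.494, -0.0685, 0.1743]
tool_rot: [0.001, 0.595, 0.804, -0.0]
contact_force: [3.4, -1.7, 10.4]
grip_width: 0.0212
finger_force: 40.1
```

Request:
arm_command(plan=[{"x":0,"y":-0.2,"z":2.2,"spin":0,"jaw":0.0},{"x":0,"y":-0.5,"z":4.4,"spin":0,"jaw":0.0},{"x":0,"y":-0.5,"z":4.4,"spin":0,"jaw":0.0},{"x":0,"y":-0.5,"z":4.4,"spin":0,"jaw":0.0}])

```text
time: 11.55
tcp_pos: [0.4935, -0.0686, 0.1698]
tool_rot: [0.001, 0.595, 0.804, -0.0]
contact_force: [2.5, -1.8, 8.0]
grip_width: 0.0211
finger_force: 40.1
```

Request:
arm_command(plan=[{"x":0,"y":-0.2,"z":2.2,"spin":0,"jaw":0.0},{"x":0,"y":-0.4,"z":4.4,"spin":0,"jaw":0.0},{"x":0,"y":-0.4,"z":4.4,"spin":0,"jaw":0.0},{"x":0,"y":-0.4,"z":4.4,"spin":0,"jaw":0.0}])

```text
time: 11.88
tcp_pos: [0.493, -0.0688, 0.1653]
tool_rot: [0.001, 0.595, 0.804, -0.0]
contact_force: [2.8, -1.5, 9.2]
grip_width: 0.0211
finger_force: 40.1
```

Request:
arm_command(plan=[{"x":0,"y":-0.2,"z":2.2,"spin":0,"jaw":0.0},{"x":0,"y":-0.3,"z":4.4,"spin":0,"jaw":0.0},{"x":0,"y":-0.3,"z":4.4,"spin":0,"jaw":0.0},{"x":0,"y":-0.3,"z":4.4,"spin":0,"jaw":0.0}])

```text
time: 12.22
tcp_pos: [0.4928, -0.0689, 0.1616]
tool_rot: [0.001, 0.595, 0.804, -0.0]
contact_force: [0.3, -1.3, 15.0]
grip_width: 0.0208
finger_force: 40.1
```

Request:
arm_command(plan=[{"x":0,"y":-0.1,"z":2.2,"spin":0,"jaw":0.0},{"x":0,"y":-0.2,"z":4.4,"spin":0,"jaw":0.0},{"x":0,"y":-0.2,"z":4.4,"spin":0,"jaw":0.0},{"x":0,"y":-0.2,"z":4.4,"spin":0,"jaw":0.0}])

```text
time: 12.55
tcp_pos: [0.4924, -0.069, 0.1569]
tool_rot: [0.001, 0.595, 0.804, -0.0]
contact_force: [1.2, -1.5, 12.7]
grip_width: 0.0213
finger_force: 40.1
```

Request:
arm_command(plan=[{"x":0,"y":-0.1,"z":2.2,"spin":0,"jaw":0.0},{"x":0,"y":-0.2,"z":4.4,"spin":0,"jaw":0.0},{"x":0,"y":-0.2,"z":4.4,"spin":0,"jaw":0.0},{"x":0,"y":-0.2,"z":4.4,"spin":0,"jaw":0.0}])

```text
time: 12.88
tcp_pos: [0.4921, -0.0692, 0.1523]
tool_rot: [0.001, 0.595, 0.804, -0.001]
contact_force: [2.8, -0.8, 11.3]
grip_width: 0.021
finger_force: 40.1
```

Request:
arm_command(plan=[{"x":0,"y":0,"z":2.2,"spin":0,"jaw":0.0},{"x":0,"y":-0.1,"z":4.4,"spin":0,"jaw":0.0},{"x":0,"y":-0.1,"z":4.4,"spin":0,"jaw":0.0},{"x":0,"y":-0.1,"z":4.4,"spin":0,"jaw":0.0}])

```text
time: 13.22
tcp_pos: [0.4919, -0.0692, 0.1479]
tool_rot: [0.001, 0.595, 0.804, -0.001]
contact_force: [1.3, -2.0, 11.9]
grip_width: 0.0209
finger_force: 40.1
```

Request:
arm_command(plan=[{"x":0,"y":0,"z":2.2,"spin":0,"jaw":0.0},{"x":0,"y":0,"z":4.4,"spin":0,"jaw":0.0},{"x":0,"y":0,"z":4.4,"spin":0,"jaw":0.0},{"x":0,"y":0,"z":4.4,"spin":0,"jaw":0.0}])

```text
time: 13.55
tcp_pos: [0.4917, -0.0692, 0.1433]
tool_rot: [0.0, 0.595, 0.804, -0.001]
contact_force: [1.7, -1.5, 11.0]
grip_width: 0.0211
finger_force: 40.1
```

Request:
arm_command(plan=[{"x":0,"y":0,"z":1.5,"spin":0,"jaw":0.0},{"x":0,"y":0,"z":3,"spin":0,"jaw":0.0},{"x":0,"y":0,"z":3,"spin":0,"jaw":0.0},{"x":0,"y":0,"z":3,"spin":0,"jaw":0.0}])

```text
time: 13.88
tcp_pos: [0.4917, -0.0692, 0.1402]
tool_rot: [0.0, 0.595, 0.804, -0.001]
contact_force: [1.9, -1.2, 10.6]
grip_width: 0.0209
finger_force: 40.1
```

One more small step to feel the fourth notch firm up.

Request:
arm_command(plan=[{"x":0,"y":0,"z":1,"spin":0,"jaw":0.0},{"x":0,"y":0,"z":2,"spin":0,"jaw":0.0},{"x":0,"y":0,"z":2,"spin":0,"jaw":0.0},{"x":0,"y":0,"z":2,"spin":0,"jaw":0.0},{"x":0,"y":0,"z":2,"spin":0,"jaw":0.0},{"x":0,"y":0,"z":2,"spin":0,"jaw":0.0}])

```text
time: 14.38
tcp_pos: [0.4917, -0.0692, 0.1383]
tool_rot: [0.0, 0.595, 0.804, -0.001]
contact_force: [1.6, -0.8, 11.4]
grip_width: 0.0207
finger_force: 40.1
```

Run:
```python
from h import *
for n in("side",):
    d=viewer.get_image(n); cv2.imwrite(f"pics/{n}1.png",d["pixels"][:,:,::-1])
s=manip.sense();print(s["time"],s["tcp_pos"],s["contact_force"])
```

```text
14.4333 [ 0.49170779 -0.06922811  0.13829505] [ 1.24292593 -1.37303027 10.48064164]
```

View pics/side1.png

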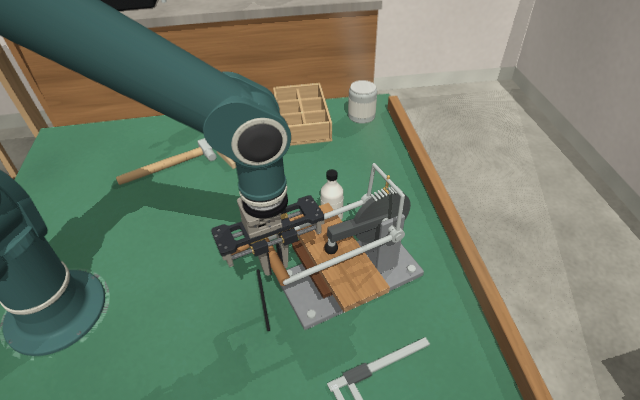

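The lever is nearly level, and the board and tools look undisturbed. The fourth firm-up should come within 2 mm, so I'll confirm it.

Request:
arm_command(plan=[{"x":0,"y":0,"z":1,"spin":0,"jaw":0.0},{"x":0,"y":0,"z":2,"spin":0,"jaw":0.0},{"x":0,"y":0,"z":2,"spin":0,"jaw":0.0},{"x":0,"y":0,"z":2,"spin":0,"jaw":0.0},{"x":0,"y":0,"z":2,"spin":0,"jaw":0.0}])

```text
time: 14.85
tcp_pos: [0.4917, -0.0692, 0.1365]
tool_rot: [0.0, 0.595, 0.804, -0.001]
contact_force: [1.7, -1.2, 12.8]
grip_width: 0.021
finger_force: 40.1
```

```bash
python3 -c "
from station import manip
print(manip.job_done()); s=manip.sense(); print(s['time'],s['tcp_pos'],s['contact_force'])"
```

```text
the job is handed in; nothing more can be done
None
the job is handed in; nothing more can be done
```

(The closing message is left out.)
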